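Take the kettle off the swing stand and park the stand at its green stop

TASK

First lift the blue kettle off the swing stand by its top handle, keeping it level, and set it down gently and fully on the round cork mat. Then, with the stand empty, pull up the black spring plunger knob, swing the stand's arm round to the stop marked by the green disc, and let the plunger drop fully home there. Leave the other things where they are.

Things in the scene. Friction and masses are not known exactly. Their poses are not given: they have to be found in the camera images.
- hob: fixed black glass hob (420 x 340 x 10 mm) with a red hot ring and a fixed grey index plate (230 mm across, top at 35 mm). Origin: on the stand's vertical swivel axis, at worktop height; x points along the arm at its middle stop, y left. Index slots 80 mm from the axis at -45, 0 and +45 degrees. The slab spans x -135 to 285, y -170 to 170 mm
- swing (a joint): angle (rad) of the steel swing arm about the hob's origin, positive counter-clockwise from above; starts at 0, over the hot ring; side stops at +-0.785 (play 0.025), ends at +-0.9. The arm, 34 mm wide, 40 to 54 mm above the worktop, ends in a round dark plate (110 mm across, 46 to 56 mm high, centre 180 mm from the axis); hub 48 mm across, top at 74 mm
- plate_top (a point): centre of the top of the swing arm's round plate, 56 mm above the worktop; turns with the arm (x outward along it)
- stop_pointer (a point): point on the arm's underside, 100 mm from the swivel axis on the arm's centre line; above the coloured disc of a side stop when the arm is there
- plunger (a joint): lift (m) of the sprung plunger on the arm: 0 fully home in a slot, 0.022 at the top. Clear from 0.014 up, locked below about 0.010 (10 mm round-ended pin, 14 mm slots). Let go between slots, it rides on the plate and drops into the next slot it meets. The spring pulls down with 3 N (home) to 5.6 N (top)
- plunger_knob (a point): middle of the black plunger knob with a red band, 30 mm diameter, 26 mm tall (13 mm above and below this point), on the arm 80 mm from the swivel axis, upright; 100 mm above the worktop when home; below it a 10 mm stem and, up to 74 mm above the worktop, a 28 mm collar
- green_disc: green disc, 24 mm across, 3 mm thick, fixed on the index plate 100 mm from the swivel axis, marking one side stop (left or right of the arm); origin at the centre of its underside
- yellow_disc: yellow disc like the green one, marking the other side stop
- kettle: blue enamel kettle, 138 mm across, 0.4 to 0.8 kg, at first on the arm's plate. Origin: centre of its underside; z up, x towards the spout (reaching 97 mm). Base 116 mm across, body 96 mm high, lid knob up to 118 mm, fixed arched handle over the top in its x-z plane
- kettle_handle (a point): middle of the kettle's black handle bar, 165 mm above its base, 18 mm diameter, its straight part 80 mm long along the kettle's x
- cork_mat: round cork mat on the worktop left or right of the hob, 180 mm diameter, 8 mm thick, fixed; origin: centre of its underside
- chopping_board: round wooden board on the other side, 180 mm diameter, 14 mm thick, fixed; origin: centre of its underside
- egg_bowl: white china bowl, 90 mm wide, 45 high, standing on the chopping board (bystander; origin: underside)
- oil_bottle: amber oil bottle, 60 mm wide, 200 high (bystander; origin: underside)
- spice_jar: glass jar with red cap, 52 mm wide, 85 high (bystander; origin: underside)
- pepper_mill: dark wooden pepper mill, 54 mm wide, 142 high (bystander; origin: underside)
- mug: blue mug, 80 mm wide, 88 high (bystander; origin: underside)
- spatula: red-handled spatula lying flat (bystander; origin: underside)
- salt_tub: white tub, 60 mm wide, 70 high (bystander; origin: underside)
Things that resemble listed ones, but are neither listed nor needed, are in the scene too. Several things have the shape of the cork_mat; the one meant has the colours described above.

How it is judged:
By the outcome, as a careful person would: the job done as asked, in the order asked, and still so for the second after the job is handed in, with the robot touching nothing.
It also fails if it takes over 72 s, if anything falls off the work surface, if the arm or the gripper's body presses on something with over 40 N, if the wrist force passes 120 N, or if a joint passes its speed limit or range.

ROBOT

A 6-joint arm with a two-finger parallel gripper is mounted at the origin on the work surface. World frame = base frame: x ahead of the robot, y to its left, z up, the work surface at z = 0. Lengths are in m, angles in rad, forces in N, time in s.
With the tool pointing down it reaches from about 0.3 to 0.825 m from the base axis. Payload 5.4 kg.
Tool frame: the origin (TCP) lies at the very end of the fingers, on their centre line; the grasp point (between the pads) lies 19 mm behind it; z points along the fingers, y is the line along which they close (so a half turn about z gives the same grasp; the last joint's range is limited). The gripper opens to 92 mm and grips with 3 to 60 N. Pads are 20 mm wide; open, the fingers measure 128 mm over their backs; the gripper's body (75 mm by 189 mm) begins 69 mm behind the grasp point.
Start: joints at [1.083, 0.158, 1.597, -0, 1.386, -0.21], TCP at [0.158, 0.553, 0.215] pointing down, gripper open.
Joint ranges: [-2.91, 2.91], [-0.94, 2.29], [0.18, 2.7], [-1.29, 4.43], [0.17, 2.64], [-3, 3]. Speed limits (rad/s): [2.57, 2.57, 3.14, 3.14, 3.14, 3.14].

INTERFACE

Orientations are given as a unit quaternion [w, x, y, z].
In Python, from cell import bot, capture gives the robot as it stands.
- The arm moves only by the tool drive_tool, never from a script. Its argument "commands" is a list of rows, each an object of numbers: "dx", "dy", "dz": the shift along the tool's x, y, z as a fraction of full scale; "roll": the turn about the tool's z as a fraction of full scale; "fingers": the opening, from 0 (shut) to 1 (fully open). A call has 1 to 12 rows; each row shifts and turns the commanded pose from where the row before left it, along the tool's axes as they then stand; what a row does not reach is not made up. Full scale, the value 1, is 30 mm for a shift and 8 degrees for a turn. A row lasts 1/8 s, in which the tool goes at most 62.5 mm and 10.7 degrees, less where a joint would pass 70% of its speed; a pose out of reach is approached as far as the arm can. A call with a number of a shift or a turn outside -1 to 1 is refused whole. A call with a gripper value outside its range is refused whole. The fingers move at their own pace and stop on an object; "squeeze" is the grip in N (left out, the last holds). Time passes only in rows, so rows that do not move let the fingers close. It gives the time, the measured TCP pose, the force, the opening and the grip force at its end, in the units of the state.
- bot.get_obs(): the state, without advancing time (a new reading comes with each control period).
- capture(name): name is "side" or "top"; returns a dict with "color" (420x560x3 uint8, red, green, blue), "depth" (420x560 float32, m along the optical axis (not along the pixel's ray), 0 where there is no reading), "fx", "fy", "cx", "cy" (pixels), "D" ([k1, k2, p1, p2, k3] as OpenCV has them; the pictures are not rectified), "eye" and "rotation" of the camera in the world. Camera axes: x right, y down, z forward; pixel columns grow to the right and rows downward; lengths in m; the calibration is good to about 2 mm. A picture is of the moment at which its call begins.
- bot.finish_job(): hands the job in; it is judged then, once.
The state is a dict: "time": time; "joint_positions": joint angles; "joint_velocities": joint speeds; "effort": joint torques, N m; "position": TCP position; "eef_rot": TCP orientation; "force": force on the tool from outside, world axes, zero at the start; "ft_torque": the same for the moment, N m; "finger_gap": finger opening in m; "grip_force": force on a finger pad.
Only numpy, scipy, OpenCV 4.12 (cv2) and the standard library are available. Lean on these libraries where they do the work, as an engineer would, in place of code of your own. Each camera call takes 0.05 s, during which the arm holds its last target. There are 200 camera calls.

## Working session

There is one attempt and no reset: what is moved stays moved. The work goes in short steps, Python scripts to look and compute and a tool call to move; the robot and the scene stay as the last step left them, time stands still between calls to the robot, and variables do not carry over. Pictures are saved under pics/ and viewed, at most 10 in all, crops included, and the job is handed in when it is done.

Besides the shell and the picture viewer there is one more tool, called after "Request:" in YAML: its name, and indented under it one key for each argument. drive_tool: Moves the arm, as the interface text tells. Its arguments: {"type":"object","properties":{"commands":{"type":"array","items":{"type":"object","properties":{"dx":{"type":"number","minimum":-1,"maximum":1},"dy":{"type":"number","minimum":-1,"maximum":1},"dz":{"type":"number","minimum":-1,"maximum":1},"roll":{"type":"number","minimum":-1,"maximum":1},"fingers":{"type":"number"}}}},"squeeze":{"type":"number"}},"required":["commands"]}

```bash
mkdir -p pics; cat > h.py <<'E'
import numpy as np, cv2
from cell import bot, capture
def snap(n,f=None):
    c=capture(n)
    if f: cv2.imwrite('pics/'+f,cv2.cvtColor(c['color'],cv2.COLOR_RGB2BGR))
    return c
def rays(c,uv):
    K=np.array([[c['fx'],0,c['cx']],[0,c['fy'],c['cy']],[0,0,1.]])
    p=cv2.undistortPoints(np.array(uv,float).reshape(-1,1,2),K,np.array(c['D'],float)).reshape(-1,2)
    return np.c_[p,np.ones(len(p))]@np.array(c['rotation']).reshape(3,3).T
def onplane(c,uv,z):
    d=rays(c,uv); e=np.array(c['eye']); return e+d*((z-e[2])/d[:,2])[:,None]
def cloud(c):
    v,u=np.mgrid[:420,:560]; d=rays(c,np.c_[u.ravel(),v.ravel()])
    return (np.array(c['eye'])+d*c['depth'].reshape(-1,1)).reshape(420,560,3)
E
python3 - <<'E'
from h import *
for n in('top','side'):
    c=snap(n,n+'0.png'); print(n,c['eye'],c['rotation'],c['fx'])
o=bot.get_obs();print(o['time'],o['position'],o['eef_rot'],o['force'])
E
```

```text
top [ 0.3859185  -0.02673274  1.51481308] [ 0.03040841 -0.6981487   0.71467207 -0.03012558] 393.7909425211522
side [ 0.09831943 -0.82196797  1.11289513] [-0.35932893  0.90442084 -0.21456006  0.08288331] 441.91705670098395
0.1 [0.15743125 0.55243459 0.21372114] [-2.82885995e-04  1.38448458e-01  9.90369272e-01 -8.05620963e-04] [-0.29647061 -1.31499948  0.0953703 ]
```

View pics/top0.png

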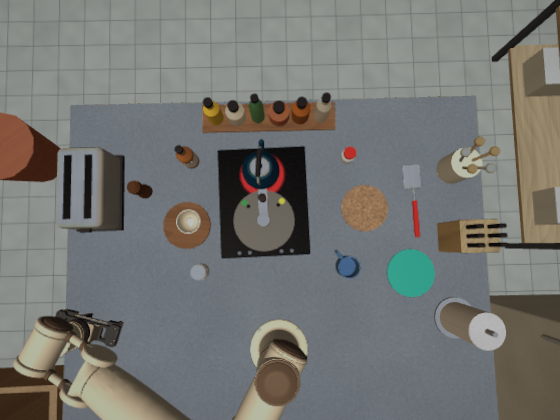

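View pics/side0.png

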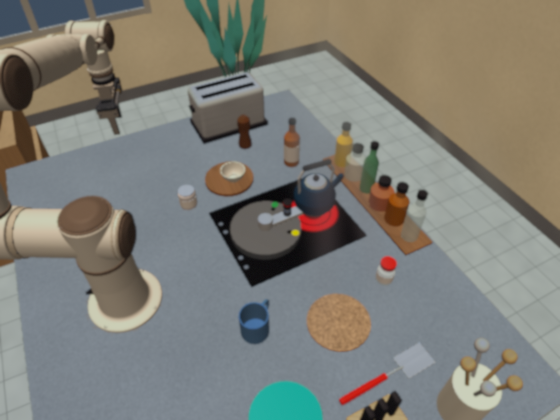

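The top view shows the kettle near (262,168), the green disc at (246,203), yellow at (282,201), the cork mat at (364,208), and the hub at about (263,220). Rotation comes as a quaternion, so I'll fix the helper and then measure.

```bash
sed -i "s/np.array(c\['rotation'\]).reshape(3,3).T/R.from_quat(np.roll(c['rotation'],-1)).as_matrix().T/; 1a from scipy.spatial.transform import Rotation as R" h.py
cat > m.py <<'E'
from h import *
def blob(c,m,z):
    n,l,s,ce=cv2.connectedComponentsWithStats(m.astype(np.uint8))
    for i in range(1,n):
        if s[i,4]>=12: print('  ',ce[i].round(1),s[i,4],onplane(c,[ce[i]],z)[0].round(4))
E
python3 - <<'E'
from m import *
for n in('top','side'):
    c=snap(n); hsv=cv2.cvtColor(c['color'],cv2.COLOR_RGB2HSV).astype(int); H,S,V=hsv[...,0],hsv[...,1],hsv[...,2]
    P=cloud(c); box=(P[...,0]>.3)&(P[...,0]<.95)&(P[...,1]>-.5)&(P[...,1]<.3)
    print(n)
    print(' green');blob(c,(H>45)&(H<75)&(S>120)&(V>60)&box,.038)
    print(' yellow');blob(c,(H>22)&(H<34)&(S>150)&(V>110)&box,.038)
    m=(H>5)&(H<20)&(S>80)&(V>110)&box&(P[...,2]<.03)
    print(' cork');blob(c,cv2.morphologyEx(m.astype(np.uint8),cv2.MORPH_CLOSE,np.ones((7,7))),.008)
    print(' black-ish near knob')
    q=P[box&(P[...,2]>.09)&(P[...,2]<.125)&(abs(P[...,1])<.12)&(P[...,0]<.66)]
    print(len(q),q.mean(0) if len(q) else 0)
    # handle: high points
    hm=box&(abs(P[...,1])<.2)&(P[...,2]>.195)&(P[...,2]<.27)&(P[...,0]<.84)
    q=P[hm]
    print(' handle',len(q)); 
    if len(q)>5:
        w,v=np.linalg.eigh(np.cov(q[:,:2].T)); t=(q[:,:2]-q[:,:2].mean(0))@v[:,1]
        print(q.mean(0),v[:,1],t.min(),t.max(),q[:,2].max(), np.median(q,0))
    # index plate grey : z~.035
    im=c['color'][100:260,160:400] if n=='top' else c['color'][130:290,200:440]
    hi=cv2.resize(cv2.cvtColor(im,cv2.COLOR_RGB2BGR),(780,520),interpolation=cv2.INTER_CUBIC)
    cv2.imwrite('pics/z_%s.png'%n,hi)
E
```

```text
top
 green
   [244.1 202.3] 20 [0.5453 0.1178 0.038 ]
 yellow
   [205.3 110.5] 17 [0.9034 0.2613 0.038 ]
   [281.4 200.6] 22 [ 0.5485 -0.0228  0.038 ]
 cork
   [268.  120.9] 1450 [0.8664 0.0222 0.008 ]
   [364.1 207.6] 1650 [ 0.5171 -0.3397  0.008 ]
   [202.5 225.3] 307 [0.464  0.2809 0.008 ]
 black-ish near knob
283 [0.60275981 0.04901844 0.1106469 ]
 handle 168
[0.6548308  0.05246    0.22466967] [-0.99701012  0.07727103] -0.06523719144893358 0.05553118302823892 0.23462482170409737 [0.65348719 0.05214492 0.22675358]
side
 green
   [274.6 203.8] 30 [0.5455 0.1163 0.038 ]
 yellow
   [294.8 232.3] 38 [ 0.5473 -0.0261  0.038 ]
 cork
   [381.  214.5] 1297 [ 0.8591 -0.0664  0.008 ]
   [234.1 186.8] 316 [0.4651 0.2856 0.008 ]
   [338.4 322.3] 2805 [ 0.5141 -0.3484  0.008 ]
 black-ish near knob
446 [0.60491886 0.02097105 0.10824456]
 handle 198
[0.65567146 0.04504192 0.22249228] [-0.99681262  0.07977841] -0.061024286021500715 0.05518767264837294 0.2338786145187085 [0.65497898 0.04439838 0.22564819]
```

View pics/z_top.png

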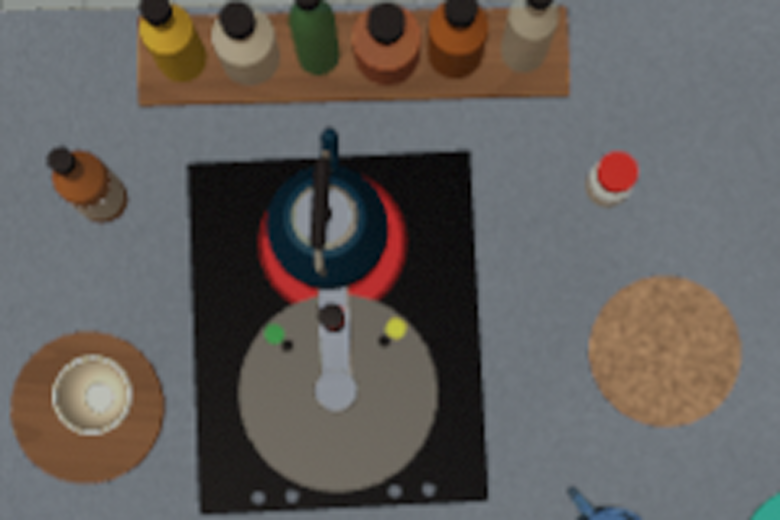

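View pics/z_side.png

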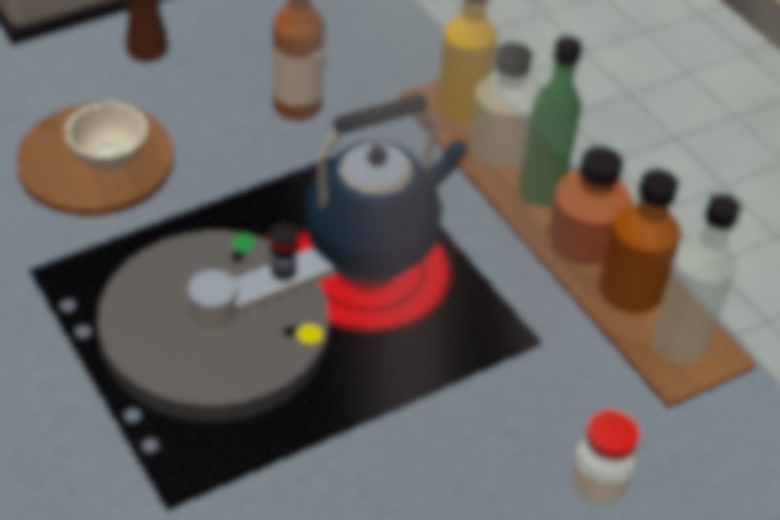

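The crops agree with each other: hub about (.476,.045), arm direction about 1° from world x. The discs are 141.5 mm apart, as they should be. The kettle handle is near (.656,.048), yawed −4.5° with the spout away from the robot. I'll raise the tool first and align the roll.

Request:
drive_tool:
  commands:
    - {"dz": -1, "roll": -0.7, "fingers": 1}
    - {"dz": -1, "roll": -0.7}
    - {"dz": -1}
    - {"dz": -1}
    - {}
    - {}

```text
invalid input at $.commands[0]: expected keys dx, dy, dz, roll, fingers
```

```bash
python3 - <<'E'
from m import *
o=bot.get_obs(); M=R.from_quat(np.roll(o['eef_rot'],-1)).as_matrix(); print(o['position'],M.round(3).tolist())
# handle bar: dark neutral pixels with depth height ~0.2-0.24
for n in('top','side'):
    c=snap(n); P=cloud(c); V=c['color'].max(2)
    m=(P[...,2]>.19)&(P[...,2]<.25)&(abs(P[...,0]-.656)<.08)&(abs(P[...,1]-.048)<.04)&(V<75)&(c['color'].max(2).astype(int)-c['color'].min(2)<25)
    v,u=np.nonzero(m); q=onplane(c,np.c_[u,v],.223)
    w,E=np.linalg.eigh(np.cov(q[:,:2].T)); t=(q[:,:2]-q[:,:2].mean(0))@E[:,1]
    print(n,len(q),q.mean(0),(q.max(0)+q.min(0))/2,E[:,1],t.min(),t.max())
E
```

```text
[0.1575374  0.55260924 0.21402031] [[-0.962, 0.274, -0.001], [0.274, 0.962, -0.001], [0.0, -0.001, -1.0]]
top 140 [0.66007566 0.0516635  0.223     ] [0.65753451 0.05144861 0.223     ] [-0.99822052  0.05963054] -0.053299337379657384 0.058347039477211954
side 79 [0.65353364 0.04621655 0.223     ] [0.65510266 0.04652582 0.223     ] [-0.99695825  0.07793742] -0.04414412121212299 0.04054399957119076
```

Request:
drive_tool:
  commands:
    - {"dx": 0, "dy": 0, "dz": -1, "roll": -0.7, "fingers": 1}
    - {"dx": 0, "dy": 0, "dz": -1, "roll": -0.7, "fingers": 1}
    - {"dx": 0, "dy": 0, "dz": -1, "roll": 0, "fingers": 1}
    - {"dx": 0, "dy": 0, "dz": -1, "roll": 0, "fingers": 1}
    - {"dx": 0, "dy": 0, "dz": 0, "roll": 0, "fingers": 1}
    - {"dx": 0, "dy": 0, "dz": 0, "roll": 0, "fingers": 1}

```text
time: 1.05
position: [0.1575, 0.5525, 0.333]
eef_rot: [-0.0, 0.041, 0.999, -0.001]
force: [0.6, -0.1, -1.2]
finger_gap: 0.0915
grip_force: 0.0
```

Request:
drive_tool:
  commands:
    - {"dx": -1, "dy": -0.86, "dz": 0, "roll": 0, "fingers": 1}
    - {"dx": -1, "dy": -0.86, "dz": 0, "roll": 0, "fingers": 1}
    - {"dx": -1, "dy": -0.86, "dz": 0, "roll": 0, "fingers": 1}
    - {"dx": -1, "dy": -0.86, "dz": 0, "roll": 0, "fingers": 1}
    - {"dx": -1, "dy": -0.86, "dz": 0, "roll": 0, "fingers": 1}
    - {"dx": -1, "dy": -0.86, "dz": 0, "roll": 0, "fingers": 1}
    - {"dx": -1, "dy": -0.86, "dz": 0, "roll": 0, "fingers": 1}
    - {"dx": -1, "dy": -0.86, "dz": 0, "roll": 0, "fingers": 1}
    - {"dx": -1, "dy": -0.86, "dz": 0, "roll": 0, "fingers": 1}
    - {"dx": 0, "dy": 0, "dz": 0, "roll": 0, "fingers": 1}
    - {"dx": 0, "dy": 0, "dz": 0, "roll": 0, "fingers": 1}

```text
time: 2.42
position: [0.4069, 0.2995, 0.3333]
eef_rot: [-0.001, 0.041, 0.999, -0.0]
force: [0.1, 0.0, -0.5]
finger_gap: 0.0921
grip_force: 0.0
```

Request:
drive_tool:
  commands:
    - {"dx": -1, "dy": -0.85, "dz": 0, "roll": 0, "fingers": 1}
    - {"dx": -1, "dy": -0.85, "dz": 0, "roll": 0, "fingers": 1}
    - {"dx": -1, "dy": -0.85, "dz": 0, "roll": 0, "fingers": 1}
    - {"dx": -1, "dy": -0.85, "dz": 0, "roll": 0, "fingers": 1}
    - {"dx": -1, "dy": -0.85, "dz": 0, "roll": 0, "fingers": 1}
    - {"dx": -1, "dy": -0.85, "dz": 0, "roll": 0, "fingers": 1}
    - {"dx": -1, "dy": -0.85, "dz": 0, "roll": 0, "fingers": 1}
    - {"dx": -1, "dy": -0.85, "dz": 0, "roll": 0, "fingers": 1}
    - {"dx": -0.95, "dy": -0.85, "dz": 0, "roll": 0, "fingers": 1}
    - {"dx": 0, "dy": 0, "dz": 0, "roll": 0, "fingers": 1}
    - {"dx": 0, "dy": 0, "dz": 0, "roll": 0, "fingers": 1}

```text
time: 3.8
position: [0.6558, 0.0502, 0.3343]
eef_rot: [-0.0, 0.04, 0.999, 0.0]
force: [-0.1, 0.0, 0.0]
finger_gap: 0.0918
grip_force: 0.0
```

Request:
drive_tool:
  commands:
    - {"dx": 0, "dy": 0, "dz": 0.8, "roll": 0, "fingers": 1}
    - {"dx": 0, "dy": 0, "dz": 0.8, "roll": 0, "fingers": 1}
    - {"dx": 0, "dy": 0, "dz": 0.8, "roll": 0, "fingers": 1}
    - {"dx": 0, "dy": 0, "dz": 0.5, "roll": 0, "fingers": 1}
    - {"dx": 0, "dy": 0, "dz": 0.5, "roll": 0, "fingers": 1}
    - {"dx": 0, "dy": 0, "dz": 0.5, "roll": 0, "fingers": 1}
    - {"dx": 0, "dy": 0, "dz": 0.5, "roll": 0, "fingers": 1}
    - {"dx": 0, "dy": 0, "dz": 0, "roll": 0, "fingers": 1}
    - {"dx": 0, "dy": 0, "dz": 0, "roll": 0, "fingers": 1}

```text
time: 4.92
position: [0.6568, 0.0484, 0.2031]
eef_rot: [0.0, 0.041, 0.999, -0.0]
force: [0.3, -0.6, 1.1]
finger_gap: 0.092
grip_force: 0.0
```

```bash
python3 - <<'E'
from h import *
c=snap('side'); im=c['color'][80:280,190:440]; a=cv2.resize(im,(500,400))
c=snap('top'); b=cv2.resize(c['color'][100:260,200:320],(300,400))
cv2.imwrite('pics/g.png',cv2.cvtColor(np.hstack([a,b]),cv2.COLOR_RGB2BGR))
E
```

```text
(no output)
```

View pics/g.png

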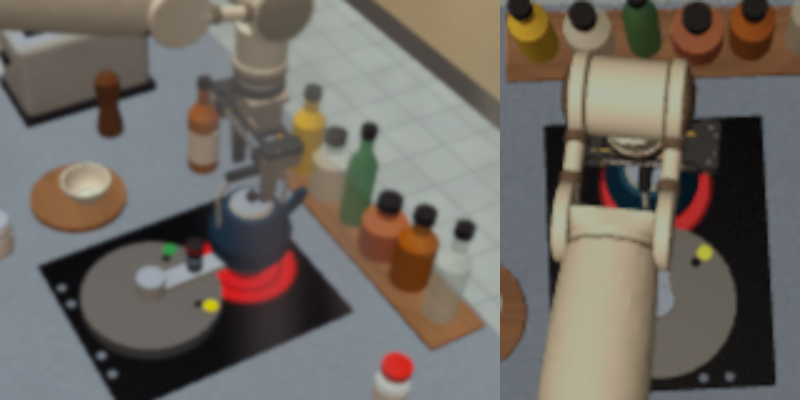

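The fingers straddle the handle bar above the lid, so I'll close gently.

Request:
drive_tool:
  squeeze: 20
  commands:
    - {"dx": 0, "dy": 0, "dz": 0, "roll": 0, "fingers": 0.5}
    - {"dx": 0, "dy": 0, "dz": 0, "roll": 0, "fingers": 0.4}
    - {"dx": 0, "dy": 0, "dz": 0, "roll": 0, "fingers": 0.3}
    - {"dx": 0, "dy": 0, "dz": 0, "roll": 0, "fingers": 0}
    - {"dx": 0, "dy": 0, "dz": 0, "roll": 0, "fingers": 0}
    - {"dx": 0, "dy": 0, "dz": 0, "roll": 0, "fingers": 0}
    - {"dx": 0, "dy": 0, "dz": 0, "roll": 0, "fingers": 0}
    - {"dx": 0, "dy": 0, "dz": 0, "roll": 0, "fingers": 0}

```text
time: 6.02
position: [0.6565, 0.0485, 0.2027]
eef_rot: [0.0, 0.041, 0.999, -0.0]
force: [0.4, 0.4, 0.3]
finger_gap: 0.0171
grip_force: 20.0
```

Request:
drive_tool:
  squeeze: 45
  commands:
    - {"dx": 0, "dy": 0, "dz": 0, "roll": 0, "fingers": 0}
    - {"dx": 0, "dy": 0, "dz": 0, "roll": 0, "fingers": 0}
    - {"dx": 0, "dy": 0, "dz": 0, "roll": 0, "fingers": 0}

```text
time: 6.4
position: [0.6565, 0.0485, 0.2026]
eef_rot: [0.0, 0.041, 0.999, 0.0]
force: [0.9, -0.1, 0.4]
finger_gap: 0.0168
grip_force: 45.0
```

Request:
drive_tool:
  commands:
    - {"dx": 0, "dy": 0, "dz": -0.1, "roll": 0, "fingers": 0}
    - {"dx": 0, "dy": 0, "dz": -0.2, "roll": 0, "fingers": 0}
    - {"dx": 0, "dy": 0, "dz": -0.3, "roll": 0, "fingers": 0}
    - {"dx": 0, "dy": 0, "dz": -0.4, "roll": 0, "fingers": 0}
    - {"dx": 0, "dy": 0, "dz": -0.5, "roll": 0, "fingers": 0}
    - {"dx": 0, "dy": 0, "dz": -0.5, "roll": 0, "fingers": 0}
    - {"dx": 0, "dy": 0, "dz": -0.5, "roll": 0, "fingers": 0}
    - {"dx": 0, "dy": 0, "dz": -0.4, "roll": 0, "fingers": 0}
    - {"dx": 0, "dy": 0, "dz": -0.3, "roll": 0, "fingers": 0}
    - {"dx": 0, "dy": 0, "dz": 0, "roll": 0, "fingers": 0}
    - {"dx": 0, "dy": 0, "dz": 0, "roll": 0, "fingers": 0}

```text
time: 7.78
position: [0.6561, 0.0486, 0.2978]
eef_rot: [-0.001, 0.041, 0.999, 0.0]
force: [-0.1, -0.1, -7.2]
finger_gap: 0.017
grip_force: 45.0
```

```bash
python3 - <<'E'
from h import *
o=bot.get_obs();print(o['position'],o['force'],o['ft_torque'])
c=snap('side'); im=c['color'][40:280,150:440]; a=cv2.resize(im,(725,600))
cv2.imwrite('pics/l.png',cv2.cvtColor(a,cv2.COLOR_RGB2BGR))
E
```

```text
[0.65609757 0.04856473 0.29782835] [-0.12460053 -0.07635723 -7.20072339] [-0.0033041   0.07202287 -0.02022768]
```

View pics/l.png

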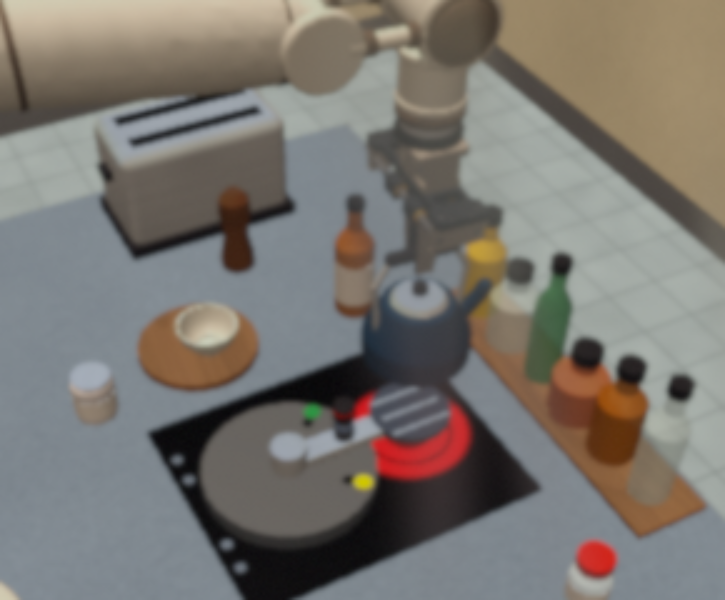

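The kettle is lifted level and weighs about 0.73 kg. Next is the carry to the mat.

Request:
drive_tool:
  commands:
    - {"dx": 0.05, "dy": -0.2, "dz": 0, "roll": 0, "fingers": 0}
    - {"dx": 0.11, "dy": -0.41, "dz": 0, "roll": 0, "fingers": 0}
    - {"dx": 0.17, "dy": -0.62, "dz": 0, "roll": 0, "fingers": 0}
    - {"dx": 0.22, "dy": -0.82, "dz": 0, "roll": 0, "fingers": 0}
    - {"dx": 0.22, "dy": -0.82, "dz": 0, "roll": 0, "fingers": 0}
    - {"dx": 0.22, "dy": -0.82, "dz": 0, "roll": 0, "fingers": 0}
    - {"dx": 0.22, "dy": -0.82, "dz": 0, "roll": 0, "fingers": 0}
    - {"dx": 0.22, "dy": -0.82, "dz": 0, "roll": 0, "fingers": 0}
    - {"dx": 0.22, "dy": -0.82, "dz": 0, "roll": 0, "fingers": 0}
    - {"dx": 0.22, "dy": -0.82, "dz": 0, "roll": 0, "fingers": 0}
    - {"dx": 0.22, "dy": -0.82, "dz": 0, "roll": 0, "fingers": 0}
    - {"dx": 0.22, "dy": -0.82, "dz": 0, "roll": 0, "fingers": 0}

```text
time: 9.32
position: [0.5649, -0.2051, 0.2988]
eef_rot: [0.0, 0.042, 0.999, -0.0]
force: [0.2, 0.4, -6.4]
finger_gap: 0.0168
grip_force: 45.0
```

Request:
drive_tool:
  commands:
    - {"dx": 0.22, "dy": -0.82, "dz": 0, "roll": 0, "fingers": 0}
    - {"dx": 0.22, "dy": -0.82, "dz": 0, "roll": 0, "fingers": 0}
    - {"dx": 0.22, "dy": -0.82, "dz": 0, "roll": 0, "fingers": 0}
    - {"dx": 0.22, "dy": -0.82, "dz": 0, "roll": 0, "fingers": 0}
    - {"dx": 0.22, "dy": -0.75, "dz": 0, "roll": 0, "fingers": 0}
    - {"dx": 0.15, "dy": -0.5, "dz": 0, "roll": 0, "fingers": 0}
    - {"dx": 0.08, "dy": -0.3, "dz": 0, "roll": 0, "fingers": 0}
    - {"dx": 0, "dy": 0, "dz": 0, "roll": 0, "fingers": 0}
    - {"dx": 0, "dy": 0, "dz": 0, "roll": 0, "fingers": 0}
    - {"dx": 0, "dy": 0, "dz": 0, "roll": 0, "fingers": 0}

```text
time: 10.58
position: [0.5148, -0.3436, 0.2986]
eef_rot: [0.0, 0.041, 0.999, 0.0]
force: [-0.8, 0.7, -6.1]
finger_gap: 0.0166
grip_force: 45.0
```

```bash
python3 - <<'E'
from h import *
o=bot.get_obs();print(o['position'],o['force'],o['ft_torque'])
c=snap('side'); a=cv2.resize(c['color'][180:420,190:480],(725,600))
cv2.imwrite('pics/p.png',cv2.cvtColor(a,cv2.COLOR_RGB2BGR))
P=cloud(c); B=c['color'].astype(int)
m=(abs(P[...,0]-.515)<.13)&(abs(P[...,1]+.344)<.1)&(P[...,2]>.13)&(P[...,2]<.25)
q=P[m]; print(q.min(0),q.max(0))
E
```

```text
[ 0.5147745  -0.34364022  0.29863639] [-0.83696944  0.71977638 -6.06300579] [-0.02264392  0.01741818 -0.01027482]
[ 0.44721734 -0.41609295  0.1611661 ] [ 0.61142274 -0.28528964  0.24994264]
```

View pics/p.png

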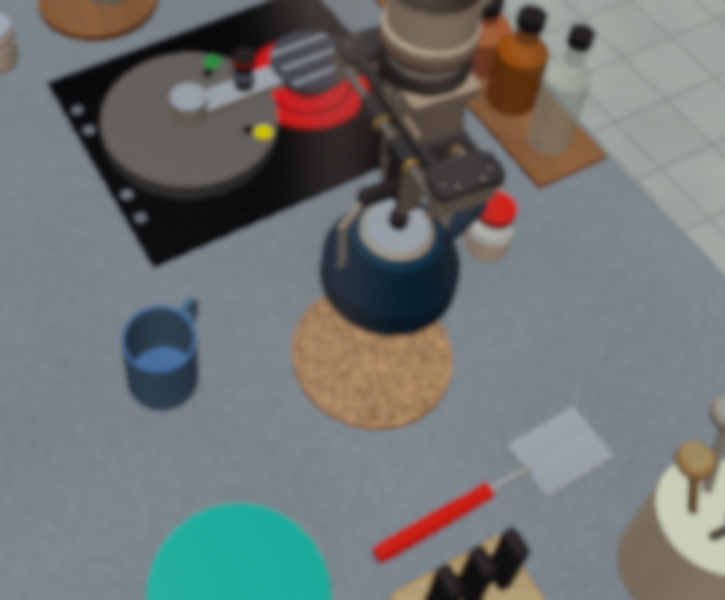

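It hangs level over the mat, with the mug and spice jar clear. Lowering, then creeping to contact.

Request:
drive_tool:
  commands:
    - {"dx": 0, "dy": 0, "dz": 0.2, "roll": 0, "fingers": 0}
    - {"dx": 0, "dy": 0, "dz": 0.4, "roll": 0, "fingers": 0}
    - {"dx": 0, "dy": 0, "dz": 0.6, "roll": 0, "fingers": 0}
    - {"dx": 0, "dy": 0, "dz": 0.6, "roll": 0, "fingers": 0}
    - {"dx": 0, "dy": 0, "dz": 0.6, "roll": 0, "fingers": 0}
    - {"dx": 0, "dy": 0, "dz": 0.6, "roll": 0, "fingers": 0}
    - {"dx": 0, "dy": 0, "dz": 0.5, "roll": 0, "fingers": 0}
    - {"dx": 0, "dy": 0, "dz": 0.4, "roll": 0, "fingers": 0}
    - {"dx": 0, "dy": 0, "dz": 0.3, "roll": 0, "fingers": 0}
    - {"dx": 0, "dy": 0, "dz": 0.2, "roll": 0, "fingers": 0}
    - {"dx": 0, "dy": 0, "dz": 0.05, "roll": 0, "fingers": 0}
    - {"dx": 0, "dy": 0, "dz": 0, "roll": 0, "fingers": 0}

```text
time: 12.12
position: [0.5146, -0.3445, 0.1655]
eef_rot: [0.0, 0.041, 0.999, -0.0]
force: [-0.6, -0.4, -5.8]
finger_gap: 0.017
grip_force: 45.0
```

Request:
drive_tool:
  commands:
    - {"dx": 0, "dy": 0, "dz": 0.04, "roll": 0, "fingers": 0}
    - {"dx": 0, "dy": 0, "dz": 0.04, "roll": 0, "fingers": 0}
    - {"dx": 0, "dy": 0, "dz": 0.04, "roll": 0, "fingers": 0}
    - {"dx": 0, "dy": 0, "dz": 0.04, "roll": 0, "fingers": 0}
    - {"dx": 0, "dy": 0, "dz": 0.03, "roll": 0, "fingers": 0}
    - {"dx": 0, "dy": 0, "dz": 0, "roll": 0, "fingers": 0}
    - {"dx": 0, "dy": 0, "dz": 0, "roll": 0, "fingers": 0}

```text
time: 13.0
position: [0.5145, -0.3444, 0.1594]
eef_rot: [0.0, 0.041, 0.999, -0.0]
force: [0.6, -0.3, -7.1]
finger_gap: 0.017
grip_force: 45.0
```

Request:
drive_tool:
  commands:
    - {"dx": 0, "dy": 0, "dz": 0.03, "roll": 0, "fingers": 0}
    - {"dx": 0, "dy": 0, "dz": 0.03, "roll": 0, "fingers": 0}
    - {"dx": 0, "dy": 0, "dz": 0.03, "roll": 0, "fingers": 0}
    - {"dx": 0, "dy": 0, "dz": 0.03, "roll": 0, "fingers": 0}
    - {"dx": 0, "dy": 0, "dz": 0, "roll": 0, "fingers": 0}
    - {"dx": 0, "dy": 0, "dz": 0, "roll": 0, "fingers": 0}

```text
time: 13.75
position: [0.5144, -0.3444, 0.1558]
eef_rot: [0.0, 0.041, 0.999, -0.0]
force: [-0.2, -0.7, -5.7]
finger_gap: 0.0168
grip_force: 45.0
```

Request:
drive_tool:
  commands:
    - {"dx": 0, "dy": 0, "dz": 0.025, "roll": 0, "fingers": 0}
    - {"dx": 0, "dy": 0, "dz": 0, "roll": 0, "fingers": 0}
    - {"dx": 0, "dy": 0, "dz": 0, "roll": 0, "fingers": 0}

```text
time: 14.12
position: [0.5144, -0.3443, 0.155]
eef_rot: [-0.0, 0.041, 0.999, 0.0]
force: [-0.3, 0.0, -7.8]
finger_gap: 0.0173
grip_force: 45.0
```

Request:
drive_tool:
  commands:
    - {"dx": 0, "dy": 0, "dz": 0.025, "roll": 0, "fingers": 0}
    - {"dx": 0, "dy": 0, "dz": 0, "roll": 0, "fingers": 0}
    - {"dx": 0, "dy": 0, "dz": 0, "roll": 0, "fingers": 0}

```text
time: 14.5
position: [0.5145, -0.3447, 0.1549]
eef_rot: [0.0, 0.041, 0.999, -0.0]
force: [-1.8, -1.3, -0.9]
finger_gap: 0.0173
grip_force: 45.0
```

Request:
drive_tool:
  commands:
    - {"dx": 0, "dy": 0, "dz": 0.02, "roll": 0, "fingers": 0}
    - {"dx": 0, "dy": 0, "dz": 0, "roll": 0, "fingers": 0}
    - {"dx": 0, "dy": 0, "dz": 0, "roll": 0, "fingers": 0}

```text
time: 14.88
position: [0.5147, -0.3449, 0.1549]
eef_rot: [0.0, 0.041, 0.999, -0.001]
force: [-4.5, -0.1, 5.0]
finger_gap: 0.0169
grip_force: 45.0
```

Contact is made and the weight is carried by the mat. I'll release and rise.

Request:
drive_tool:
  squeeze: 10
  commands:
    - {"dx": 0, "dy": 0, "dz": 0, "roll": 0, "fingers": 0}
    - {"dx": 0, "dy": 0, "dz": 0, "roll": 0, "fingers": 0.3}
    - {"dx": 0, "dy": 0, "dz": 0, "roll": 0, "fingers": 0.5}
    - {"dx": 0, "dy": 0, "dz": 0, "roll": 0, "fingers": 0.7}
    - {"dx": 0, "dy": 0, "dz": 0, "roll": 0, "fingers": 0.7}
    - {"dx": 0, "dy": 0, "dz": 0, "roll": 0, "fingers": 0.7}
    - {"dx": 0, "dy": 0, "dz": -0.3, "roll": 0, "fingers": 0.7}
    - {"dx": 0, "dy": 0, "dz": -0.6, "roll": 0, "fingers": 0.7}
    - {"dx": 0, "dy": 0, "dz": -1, "roll": 0, "fingers": 0.7}
    - {"dx": 0, "dy": 0, "dz": -1, "roll": 0, "fingers": 0.7}
    - {"dx": 0, "dy": 0, "dz": -1, "roll": 0, "fingers": 0.7}
    - {"dx": 0, "dy": 0, "dz": 0, "roll": 0, "fingers": 0.7}

```text
time: 16.38
position: [0.5158, -0.3457, 0.2752]
eef_rot: [0.003, 0.041, 0.999, -0.003]
force: [0.1, 0.6, 0.1]
finger_gap: 0.0641
grip_force: 0.0
```

```bash
python3 - <<'E'
from m import *
o=bot.get_obs();print(o['position'],o['force'])
for n in('top','side'):
    c=snap(n); P=cloud(c); B=c['color'].astype(int); V=B.max(2); H=cv2.cvtColor(c['color'],cv2.COLOR_RGB2HSV)
    # knob: top dark/red pixels z>.085 near (.556,.047)
    m=(abs(P[...,0]-.556)<.04)&(abs(P[...,1]-.047)<.04)&(P[...,2]>.09)&(P[...,2]<.13)
    v,u=np.nonzero(m); print(n,len(u)); 
    if len(u):
        print(' knob cloud',P[m].mean(0),P[m].min(0),P[m].max(0))
    m2=(abs(P[...,0]-.556)<.05)&(abs(P[...,1]-.047)<.05)&(V<90)&(P[...,2]>.08)
    print(' dark@.1');blob(c,m2,.100)
    for nm,lo,hi,z in(('green',45,75,.038),('yellow',22,34,.038)):
        mm=(H[...,0]>lo)&(H[...,0]<hi)&(H[...,1]>120)&(V>60)&(abs(P[...,0]-.55)<.06)&(abs(P[...,1]-.047)<.12); print(' '+nm);blob(c,mm,z)
    # hub top z .074
    m3=(abs(P[...,0]-.476)<.05)&(abs(P[...,1]-.045)<.05)&(P[...,2]>.064)&(P[...,2]<.085)
    print(' hub');blob(c,m3,.074)
    m4=(P[...,1]<-.25)&(P[...,1]>-.45)&(abs(P[...,0]-.515)<.09)&(P[...,2]>.12)&(P[...,2]<.22)
    if n=='side': print(' handle z',np.percentile(P[m4][:,2],[50,90,99]))
c=snap('side'); a=cv2.resize(c['color'][180:420,190:480],(725,600))
cv2.imwrite('pics/q.png',cv2.cvtColor(a,cv2.COLOR_RGB2BGR))
E
```

```text
[ 0.51581346 -0.34568098  0.27523318] [0.12891061 0.60020766 0.06166979]
top 57
 knob cloud [0.55366606 0.04747672 0.10964387] [0.53990209 0.03545744 0.09414459] [0.56711373 0.0608078  0.11888159]
 dark@.1
   [262.  197.3] 51 [0.5552 0.0468 0.1   ]
 green
   [244.1 202.3] 20 [0.5453 0.1178 0.038 ]
 yellow
   [281.3 200.5] 32 [ 0.5487 -0.0227  0.038 ]
 hub
   [262.7 220. ] 132 [0.4745 0.0473 0.074 ]
side 90
 knob cloud [0.55450623 0.03933374 0.10542624] [0.54250813 0.02749697 0.09015839] [0.5694767  0.05767528 0.11560552]
 dark@.1
   [287.  203.9] 83 [0.5549 0.0441 0.1   ]
 green
   [274.6 203.8] 30 [0.5455 0.1163 0.038 ]
 yellow
   [294.7 232.4] 47 [ 0.5469 -0.0263  0.038 ]
 hub
   [265.3 218.9] 155 [0.4749 0.0385 0.074 ]
 handle z [0.1764049  0.1816895  0.18399474]
```

View pics/q.png

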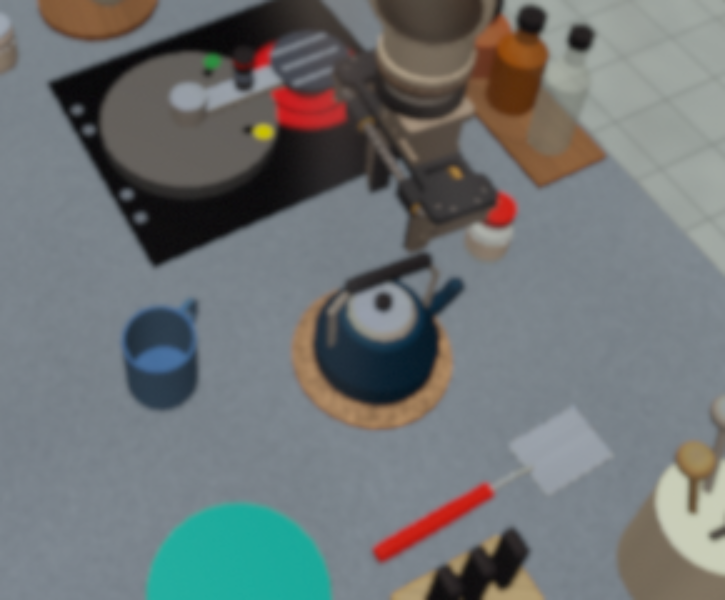

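The kettle stands level and well inside the mat. The knob measures (.5555,.0465), which matches hub + 80 mm. I'll align the roll to the arm and go over the knob.

Request:
drive_tool:
  commands:
    - {"dx": 0, "dy": 0, "dz": 0, "roll": -0.72, "fingers": 0.7}
    - {"dx": -0.1, "dy": 0.4, "dz": 0, "roll": 0, "fingers": 0.7}
    - {"dx": -0.1, "dy": 0.9, "dz": 0, "roll": 0, "fingers": 0.7}
    - {"dx": -0.1, "dy": 0.9, "dz": 0, "roll": 0, "fingers": 0.7}
    - {"dx": -0.1, "dy": 0.9, "dz": 0, "roll": 0, "fingers": 0.7}
    - {"dx": -0.1, "dy": 0.9, "dz": 0, "roll": 0, "fingers": 0.7}
    - {"dx": -0.1, "dy": 0.9, "dz": 0, "roll": 0, "fingers": 0.7}
    - {"dx": -0.1, "dy": 0.9, "dz": 0, "roll": 0, "fingers": 0.7}
    - {"dx": -0.1, "dy": 0.9, "dz": 0, "roll": 0, "fingers": 0.7}
    - {"dx": -0.1, "dy": 0.9, "dz": 0, "roll": 0, "fingers": 0.7}
    - {"dx": -0.1, "dy": 0.9, "dz": 0, "roll": 0, "fingers": 0.7}
    - {"dx": -0.1, "dy": 0.9, "dz": 0, "roll": 0, "fingers": 0.7}

```text
time: 18.02
position: [0.5416, -0.059, 0.2704]
eef_rot: [-0.0, -0.009, 1.0, 0.0]
force: [-0.4, -0.1, -0.3]
finger_gap: 0.0643
grip_force: 0.0
```

Request:
drive_tool:
  commands:
    - {"dx": -0.1, "dy": 0.9, "dz": 0, "roll": 0, "fingers": 0.7}
    - {"dx": -0.1, "dy": 0.9, "dz": 0, "roll": 0, "fingers": 0.7}
    - {"dx": -0.1, "dy": 0.9, "dz": 0, "roll": 0, "fingers": 0.7}
    - {"dx": -0.1, "dy": 0.9, "dz": 0, "roll": 0, "fingers": 0.7}
    - {"dx": 0, "dy": 0, "dz": 0, "roll": 0, "fingers": 0.7}
    - {"dx": 0, "dy": 0, "dz": 0, "roll": 0, "fingers": 0.7}
    - {"dx": 0, "dy": 0, "dz": 0, "roll": 0, "fingers": 0.7}

```text
time: 18.9
position: [0.5521, 0.0459, 0.2707]
eef_rot: [-0.0, -0.009, 1.0, -0.0]
force: [-0.2, -0.9, 0.5]
finger_gap: 0.0645
grip_force: 0.0
```

Request:
drive_tool:
  commands:
    - {"dx": -0.12, "dy": 0.02, "dz": 0.5, "roll": 0, "fingers": 0.7}
    - {"dx": 0, "dy": 0, "dz": 0.9, "roll": 0, "fingers": 0.7}
    - {"dx": 0, "dy": 0, "dz": 0.9, "roll": 0, "fingers": 0.7}
    - {"dx": 0, "dy": 0, "dz": 0.9, "roll": 0, "fingers": 0.7}
    - {"dx": 0, "dy": 0, "dz": 0.7, "roll": 0, "fingers": 0.7}
    - {"dx": 0, "dy": 0, "dz": 0.6, "roll": 0, "fingers": 0.7}
    - {"dx": 0, "dy": 0, "dz": 0.5, "roll": 0, "fingers": 0.7}
    - {"dx": 0, "dy": 0, "dz": 0.5, "roll": 0, "fingers": 0.7}
    - {"dx": 0, "dy": 0, "dz": 0.4, "roll": 0, "fingers": 0.7}
    - {"dx": 0, "dy": 0, "dz": 0.3, "roll": 0, "fingers": 0.7}
    - {"dx": 0, "dy": 0, "dz": 0, "roll": 0, "fingers": 0.7}
    - {"dx": 0, "dy": 0, "dz": 0, "roll": 0, "fingers": 0.7}

```text
time: 20.4
position: [0.5564, 0.047, 0.0852]
eef_rot: [0.001, -0.009, 1.0, -0.0]
force: [-1.3, -0.6, -0.0]
finger_gap: 0.0642
grip_force: 0.0
```

Request:
drive_tool:
  squeeze: 15
  commands:
    - {"dx": 0, "dy": 0, "dz": 0, "roll": 0, "fingers": 0.5}
    - {"dx": 0, "dy": 0, "dz": 0, "roll": 0, "fingers": 0.4}
    - {"dx": 0, "dy": 0, "dz": 0, "roll": 0, "fingers": 0.35}
    - {"dx": 0, "dy": 0, "dz": 0, "roll": 0, "fingers": 0}
    - {"dx": 0, "dy": 0, "dz": 0, "roll": 0, "fingers": 0}
    - {"dx": 0, "dy": 0, "dz": 0, "roll": 0, "fingers": 0}
    - {"dx": 0, "dy": 0, "dz": 0, "roll": 0, "fingers": 0}

```text
time: 21.28
position: [0.5561, 0.0469, 0.0848]
eef_rot: [0.0, -0.009, 1.0, -0.0]
force: [0.1, -1.0, 0.8]
finger_gap: 0.0294
grip_force: 15.0
```

Request:
drive_tool:
  squeeze: 35
  commands:
    - {"dx": 0, "dy": 0, "dz": 0, "roll": 0, "fingers": 0}
    - {"dx": 0, "dy": 0, "dz": 0, "roll": 0, "fingers": 0}
    - {"dx": 0, "dy": 0, "dz": -0.1, "roll": 0, "fingers": 0}
    - {"dx": 0, "dy": 0, "dz": -0.15, "roll": 0, "fingers": 0}
    - {"dx": 0, "dy": 0, "dz": -0.15, "roll": 0, "fingers": 0}
    - {"dx": 0, "dy": 0, "dz": -0.15, "roll": 0, "fingers": 0}
    - {"dx": 0, "dy": 0, "dz": -0.08, "roll": 0, "fingers": 0}
    - {"dx": 0, "dy": 0, "dz": 0, "roll": 0, "fingers": 0}
    - {"dx": 0, "dy": 0, "dz": 0, "roll": 0, "fingers": 0}

```text
time: 22.4
position: [0.5559, 0.0471, 0.1034]
eef_rot: [0.0, -0.009, 1.0, 0.0]
force: [3.9, -2.8, -5.0]
finger_gap: 0.0293
grip_force: 35.0
```

The plunger is up 18.6 mm with spring force showing (5 N). Swinging with the roll following the arc.

Request:
drive_tool:
  commands:
    - {"dx": 0.0025, "dy": 0.116, "dz": 0, "roll": -0.3125, "fingers": 0}
    - {"dx": 0.0025, "dy": 0.116, "dz": 0, "roll": -0.3125, "fingers": 0}
    - {"dx": 0.0025, "dy": 0.116, "dz": 0, "roll": -0.3125, "fingers": 0}
    - {"dx": 0.0025, "dy": 0.116, "dz": 0, "roll": -0.3125, "fingers": 0}
    - {"dx": 0.0025, "dy": 0.116, "dz": 0, "roll": -0.3125, "fingers": 0}
    - {"dx": 0.0025, "dy": 0.116, "dz": 0, "roll": -0.3125, "fingers": 0}
    - {"dx": 0, "dy": 0, "dz": 0, "roll": 0, "fingers": 0}
    - {"dx": 0, "dy": 0, "dz": 0, "roll": 0, "fingers": 0}

```text
time: 23.4
position: [0.5526, 0.0678, 0.1035]
eef_rot: [-0.0, -0.14, 0.99, 0.0]
force: [3.6, -1.8, -6.3]
finger_gap: 0.0293
grip_force: 35.0
```

Request:
drive_tool:
  commands:
    - {"dx": 0.0025, "dy": 0.116, "dz": 0, "roll": -0.3125, "fingers": 0}
    - {"dx": 0.0025, "dy": 0.116, "dz": 0, "roll": -0.3125, "fingers": 0}
    - {"dx": 0.0025, "dy": 0.116, "dz": 0, "roll": -0.3125, "fingers": 0}
    - {"dx": 0.0025, "dy": 0.116, "dz": 0, "roll": -0.3125, "fingers": 0}
    - {"dx": 0.0025, "dy": 0.116, "dz": 0, "roll": -0.3125, "fingers": 0}
    - {"dx": 0.0025, "dy": 0.116, "dz": 0, "roll": -0.3125, "fingers": 0}
    - {"dx": 0.0025, "dy": 0.116, "dz": 0, "roll": -0.3125, "fingers": 0}
    - {"dx": 0.0025, "dy": 0.116, "dz": 0, "roll": -0.3125, "fingers": 0}
    - {"dx": 0.0025, "dy": 0.116, "dz": 0, "roll": -0.3125, "fingers": 0}
    - {"dx": 0.0025, "dy": 0.116, "dz": 0, "roll": -0.3125, "fingers": 0}
    - {"dx": 0, "dy": 0, "dz": 0, "roll": 0, "fingers": 0}
    - {"dx": 0, "dy": 0, "dz": 0, "roll": 0, "fingers": 0}

```text
time: 24.9
position: [0.5359, 0.0977, 0.1034]
eef_rot: [-0.001, -0.35, 0.937, -0.0]
force: [0.5, -4.5, -5.7]
finger_gap: 0.0292
grip_force: 35.0
```

```bash
python3 - <<'E'
from h import *
o=bot.get_obs(); p=o['position']
print(np.degrees(np.arctan2(p[1]-.0453,p[0]-.475)),np.hypot(p[1]-.0453,p[0]-.475))
E
```

```text
40.680076321196 0.08035334424579205
```

About 5° to go (target (.5313,.103)). Two more rows, then lower the plunger.

Request:
drive_tool:
  commands:
    - {"dx": 0.0025, "dy": 0.12, "dz": 0, "roll": -0.32, "fingers": 0}
    - {"dx": 0.0025, "dy": 0.12, "dz": 0, "roll": -0.32, "fingers": 0}
    - {"dx": 0, "dy": 0, "dz": 0, "roll": 0, "fingers": 0}
    - {"dx": 0, "dy": 0, "dz": 0, "roll": 0, "fingers": 0}
    - {"dx": 0, "dy": 0, "dz": 0, "roll": 0, "fingers": 0}

```text
time: 25.52
position: [0.531, 0.1027, 0.1033]
eef_rot: [-0.001, -0.392, 0.92, -0.0]
force: [1.1, -4.3, -6.4]
finger_gap: 0.0294
grip_force: 35.0
```

Request:
drive_tool:
  commands:
    - {"dx": 0, "dy": 0, "dz": 0.15, "roll": 0, "fingers": 0}
    - {"dx": 0, "dy": 0, "dz": 0.15, "roll": 0, "fingers": 0}
    - {"dx": 0, "dy": 0, "dz": 0.1, "roll": 0, "fingers": 0}
    - {"dx": 0, "dy": 0, "dz": 0, "roll": 0, "fingers": 0}
    - {"dx": 0, "dy": 0, "dz": 0, "roll": 0, "fingers": 0}

```text
time: 26.15
position: [0.5311, 0.1026, 0.0916]
eef_rot: [-0.001, -0.391, 0.92, -0.0]
force: [0.7, -5.7, -4.3]
finger_gap: 0.0291
grip_force: 35.0
```

The pin has entered the slot: lift is about 7 mm and the spring is still pulling.

Request:
drive_tool:
  commands:
    - {"dx": 0, "dy": 0, "dz": 0.1, "roll": 0, "fingers": 0}
    - {"dx": 0, "dy": 0, "dz": 0.08, "roll": 0, "fingers": 0}
    - {"dx": 0, "dy": 0, "dz": 0, "roll": 0, "fingers": 0}
    - {"dx": 0, "dy": 0, "dz": 0, "roll": 0, "fingers": 0}

```text
time: 26.65
position: [0.5312, 0.1026, 0.0863]
eef_rot: [-0.001, -0.391, 0.92, -0.0]
force: [0.8, -5.0, -4.4]
finger_gap: 0.0295
grip_force: 35.0
```

Request:
drive_tool:
  squeeze: 10
  commands:
    - {"dx": 0, "dy": 0, "dz": 0, "roll": 0, "fingers": 0}
    - {"dx": 0, "dy": 0, "dz": 0, "roll": 0, "fingers": 0.4}
    - {"dx": 0, "dy": 0, "dz": 0, "roll": 0, "fingers": 0.55}
    - {"dx": 0, "dy": 0, "dz": 0, "roll": 0, "fingers": 0.7}
    - {"dx": 0, "dy": 0, "dz": 0, "roll": 0, "fingers": 0.7}
    - {"dx": 0, "dy": 0, "dz": 0, "roll": 0, "fingers": 0.7}
    - {"dx": 0, "dy": 0, "dz": 0, "roll": 0, "fingers": 0.7}
    - {"dx": 0, "dy": 0, "dz": -0.4, "roll": 0, "fingers": 0.7}
    - {"dx": 0, "dy": 0, "dz": -1, "roll": 0, "fingers": 0.7}
    - {"dx": 0, "dy": 0, "dz": -1, "roll": 0, "fingers": 0.7}
    - {"dx": 0, "dy": 0, "dz": -1, "roll": 0, "fingers": 0.7}
    - {"dx": 0, "dy": 0, "dz": -1, "roll": 0, "fingers": 0.7}

```text
time: 28.15
position: [0.5315, 0.1033, 0.2202]
eef_rot: [0.001, -0.392, 0.92, -0.0]
force: [0.2, -0.1, -0.3]
finger_gap: 0.0642
grip_force: 0.0
```

Request:
drive_tool:
  commands:
    - {"dx": 1, "dy": 0, "dz": -1, "roll": 0, "fingers": 0.7}
    - {"dx": 1, "dy": 0, "dz": -1, "roll": 0, "fingers": 0.7}
    - {"dx": 1, "dy": 0, "dz": -1, "roll": 0, "fingers": 0.7}
    - {"dx": 0.5, "dy": -1, "dz": 0, "roll": 0, "fingers": 0.7}
    - {"dx": 0.5, "dy": -1, "dz": 0, "roll": 0, "fingers": 0.7}
    - {"dx": 0.5, "dy": -1, "dz": 0, "roll": 0, "fingers": 0.7}
    - {"dx": 0, "dy": -1, "dz": 0, "roll": 0, "fingers": 0.7}
    - {"dx": 0, "dy": -1, "dz": 0, "roll": 0, "fingers": 0.7}
    - {"dx": 0, "dy": 0, "dz": 0, "roll": 0, "fingers": 0.7}
    - {"dx": 0, "dy": 0, "dz": 0, "roll": 0, "fingers": 0.7}

```text
time: 29.4
position: [0.5457, -0.0974, 0.3087]
eef_rot: [0.0, -0.392, 0.92, 0.0]
force: [0.2, 0.1, 0.1]
finger_gap: 0.0645
grip_force: 0.0
```

```bash
python3 - <<'E'
from m import *
o=bot.get_obs();print(o['position'],o['force'])
for n in('top','side'):
    c=snap(n); P=cloud(c); V=c['color'].max(2)
    m=(abs(P[...,0]-.531)<.035)&(abs(P[...,1]-.103)<.035)&(P[...,2]>.08)&(P[...,2]<.15)
    print(n,m.sum(), P[m].mean(0) if m.any() else 0, np.percentile(P[m][:,2],[50,90,99]) if m.any() else 0)
    blob(c,m&(V<90),.1)
    if n=='side': a=cv2.resize(c['color'][130:370,190:480],(725,600)); cv2.imwrite('pics/f.png',cv2.cvtColor(a,cv2.COLOR_RGB2BGR))
E
```

```text
[ 0.54565485 -0.09744464  0.30868213] [0.19382527 0.13427383 0.09374952]
top 58 [0.52762116 0.10581693 0.11020379] [0.11104369 0.11460718 0.11557785]
   [246.  204.7] 48 [0.5297 0.1052 0.1   ]
side 88 [0.5277267  0.09686512 0.10513991] [0.10891432 0.11285554 0.11548852]
   [271.8 195. ] 82 [0.5293 0.102  0.1   ]
```

View pics/f.png

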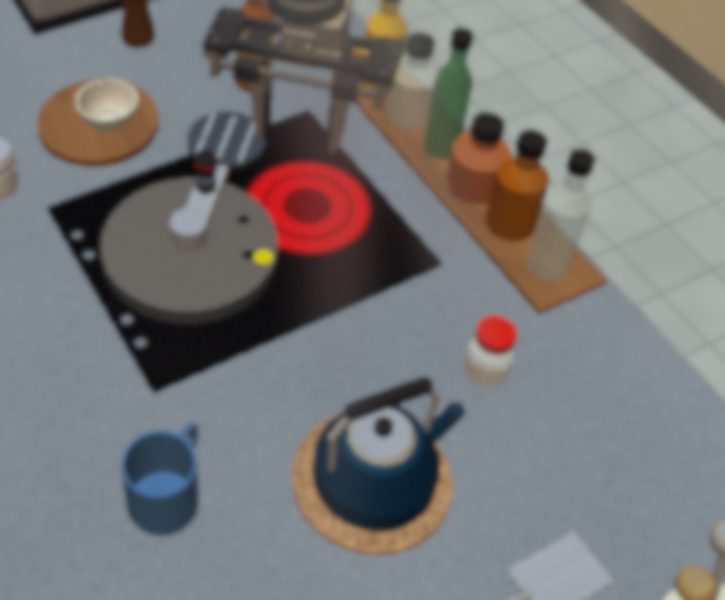

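The kettle is on the mat. The knob is at its home height (cloud heights match the start to within 1 mm) and the arm covers the green disc. The robot is clear.

```bash
python3 -c "
from cell import bot
print(bot.finish_job())"
```

```text
the job is handed in; nothing more can be done
None
```

I set the kettle down level on the cork mat, then swung the empty stand to the green stop and let the plunger drop home. The job was handed in at about 30 s; no verdict was shown.

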